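# Open the spring vice by one hole of its stay

### The arm

A 7-joint arm with a two-finger parallel gripper is mounted at the origin on the work surface. World frame = base frame: x ahead of the robot, y to its left, z up, the work surface at z = 0. Lengths are in m, angles in rad, forces in N, time in s.
With the tool pointing down it reaches from about 0.425 to 0.925 m from the base axis. Payload 6.8 kg.
Tool frame: the origin (TCP) lies midway between the tips of the shut fingers; the grasp point (between the pads) lies r.tcp_to_grasp behind it (r.tcp_to_grasp is the distance from the TCP to the grasp point, in m); x points along the fingers, y is the direction in which the jaws open and shut, and the axes are right-handed (so a half turn about x gives the same grasp; the last joint's range is limited). The gripper opens to 85 mm and grips with 20 to 120 N. Pads are 22 mm wide; open, the fingers measure 114 mm over their backs; the gripper's body (76 mm by 85 mm) begins 54 mm behind the grasp point. The pads swing forward as they close: fully open they stand 13 mm farther back than shut.
Start: joints at [-1.279, 0.477, 0.022, 1.555, -0.011, 1.109, -0.083], TCP at [0.263, 0.622, 0.231] pointing down, gripper open.
Joint ranges: [-2.96, 2.96], [-0.34, 2.1], [-1.41, 1.46], [0.24, 2.44], [-1.37, 4.51], [0.17, 1.92], [-2.96, 2.96]. Speed limits (rad/s): [2.39, 2.39, 3.14, 3.14, 3.14, 3.14, 3.14].

### API

Orientations are given as a rotation vector (axis times angle).
In Python, from bench import r, grab_frame, search_frame, cut_out, pinpoint gives the robot as it stands. The module is installed in compiled form; this text tells all that it offers.
- The arm moves only by the tool apply_moves, never from a script. Its argument "commands" is a list of rows, each a list of 7 numbers: the finger opening in mm, from 0 to 85.4, then the shift along the tool's x, y, z in mm, then the turn, a rotation vector about the tool's x, y, z in rad. A call has 1 to 20 rows; each row is the pose to reach, as a shift and turn from the pose commanded when the call began, along the tool's axes at that moment; what a row does not reach only later rows make up. A row lasts 1/10 s, in which the tool goes at most 50 mm and 8.59 degrees, less where a joint would pass 70% of its speed; a pose out of reach is approached as far as the arm can. A call with a gripper value outside its range is refused whole. The fingers move at their own pace and stop on an object; "force" is the grip in N (left out, the last holds). Time passes only in rows, so rows that repeat a pose let the fingers close. It gives the time, the measured TCP pose, the force and the opening at its end, in the units of the state.
- r.get_obs(): the state, without advancing time (a new reading comes with each control period).
- grab_frame(name): name is "scene" or "top"; returns a dict with "pixels" (384x512x3 uint8, red, green, blue), "mtx" (3x3 intrinsics, pixels), "distortion" ([k1, k2, p1, p2, k3] as OpenCV has them; the pictures are not rectified), "position" and "rotation" of the camera in the world. Camera axes: x right, y down, z forward; pixel columns grow to the right and rows downward; lengths in m; the calibration is good to about 2 mm. A picture is of the moment at which its call begins. There is no depth.
- r.hand_in(): hands the job in, once; it reports no verdict.
Trained networks look in the newest picture that a camera, given by its name, has taken for a name from the list of things; names that differ only in an ending like _2 or _b are one class to them, and where a whole thing is asked for, a point or a joint stands for the part that bears it (a point fixed in the world has none). Each returns a list of dicts, best first, with "confidence" (0 to 1); they miss things now and then, are a little off and sometimes report something else, mostly with a low value. They report only what shows in the picture. A call takes as long as a camera call.
- search_frame(label, camera): "point" ([column, row] as shares, 0 to 1, of the picture: columns of its width, rows of its height, amid what is visible of it).
- cut_out(label, camera): "pixels" (384x512 bool, what is visible of it) and "point" ([column, row] as shares, 0 to 1, of the picture: columns of its width, rows of its height, amid what is visible of it).
- pinpoint(label, camera): "point" ([column, row] as shares, 0 to 1, of the picture: columns of its width, rows of its height: a listed point, or the origin of a listed thing).
The state is a dict: "clock": time; "joints": joint angles; "qvel": joint speeds; "tau": joint torques, N m; "tcp_pos": TCP position; "orientation": TCP orientation; "contact_force": force on the tool from outside, world axes, zero at the start; "moment": the same for the moment, N m; "grip_width": finger opening in m.
Only numpy, scipy, OpenCV 4.12 (cv2) and the standard library are available. Lean on these libraries where they do the work, as an engineer would, in place of code of your own. Each camera call takes 0.05 s, during which the arm holds its last target.

### The job

The spring vice is set too narrow for the next truck hanger. Take the perforated stay by its handle, lift it off the short pin, draw it so that the jaw opens against its spring, and drop the stay's end hole (the one farthest from the tall post) over the pin instead of the middle hole. It must remain threaded on the jaw's tall post and finish lying flat on its ledge, let go, holding the jaw open.

Things in the scene. Friction and masses are not known exactly. Their poses are not given: they have to be found in the camera images.
- stay_grip (a point): Handle of the stay, a loose flat aluminium bar 240 x 46 x 8 mm, 200 g, lying on the vice's ledge. Own y runs along the bar towards the tall post, z up. The handle is a fin on the bar, 14 thick (across the bar), 24 long, 48 high, near its balance point; this is its centre, 24 above the bar's top. Grip it across the bar (40 free each side). In own y from here: eye round the post +80, holes -40, -80, -120.
- stay_end_hole (a point): Centre of the stay's end hole, at the bar's underside: 28 mm diameter, the last of three equal holes, farthest from the tall post, -120 in own y from the handle. Axes as stay_grip. At the start the middle hole (-80) is over the pin. Flat on the ledge, this point is level with the pin's foot.
- vice_pin (a point): Foot of the short fixed steel pin on the top of the vice's slotted ledge, 45 mm above the table. The pin is 8 in diameter, 14 high (6 above a bar lying over it). Axes: y along the ledge, the way the jaw opens; z up. The jaw's tall post, 12 in diameter in the bar's 18 mm eye, reaches 45 above the ledge: lifting the stay 20 to 30 clears the pin but not the post.
- jaw (a joint): Travel (m) of the vice's sliding jaw: about 0 at the start (jaws 50 mm apart), growing as it opens, up to 0.075. A spring of about 3 N pulls it shut; the stay, between post and pin, holds it open. The jaw follows the stay by its post; once let go it slips back about 10 mm until the hole's edge bears on the pin. Held by the end hole it reads about 0.04.

How it is judged:
On the way:
1. the stay is lifted clear of the pin (z of stay_end_hole in the frame of vice_pin above 0.012 m), for 0.1 s.
At the end, for the whole second after the job is handed in: The end hole is down over the pin (its centre within 14 mm of the pin's, sideways, and at most 5 mm above the pin's foot), the stay lies flat within 0.08 rad, and the jaw rests open at more than 0.03 m, held by the stay (horizontal distance between stay_end_hole and vice_pin below 0.014 m and z of stay_end_hole in the frame of vice_pin below 0.005 m and angle between stay_end_hole's own z axis and vertical below 0.08 rad and value of joint jaw above 0.03 m and velocity of joint jaw between -0.01 and 0.01 m/s); the robot touches nothing.
It also fails if it takes over 32 s, if anything falls off the work surface, if the arm or the gripper's body presses on something with over 40 N, if the wrist force passes 120 N, or if a joint passes its speed limit or range.

## Working session

There is one attempt and no reset: what is moved stays moved. The work goes in short steps, Python scripts to look and compute and a tool call to move; the robot and the scene stay as the last step left them, time stands still between calls to the robot, and variables do not carry over. Pictures are saved under pics/ and viewed, and the job is handed in when it is done.

Besides the shell and the picture viewer there is one more tool, called after ">>>" by a JSON object that holds its "fn" and its "kwargs". apply_moves: Moves the arm, as the interface text tells. Its arguments: {"type":"object","properties":{"commands":{"type":"array"},"force":{"type":"number"}},"required":["commands"]}

```bash
mkdir -p pics
cat > h.py <<'E'
import numpy as np, cv2
from scipy.spatial.transform import Rotation as R
from bench import r, grab_frame, search_frame, cut_out, pinpoint
def ray(f,pt):
    px=np.array([[[pt[0]*512,pt[1]*384]]],float)
    u=cv2.undistortPoints(px,np.array(f["mtx"]),np.array(f["distortion"]))[0,0]
    Rm=np.array(f["rotation"])
    if Rm.shape!=(3,3): Rm=R.from_rotvec(Rm).as_matrix()
    d=Rm@np.array([u[0],u[1],1]); return np.array(f["position"]),d/np.linalg.norm(d)
def atz(f,pt,z):
    o,d=ray(f,pt); return o+d*(z-o[2])/d[2]
def tri(a,b):
    A=0;B=0
    for o,d in (a,b):
        P=np.eye(3)-np.outer(d,d);A=A+P;B=B+P@o
    x=np.linalg.solve(A,B); return x,[np.linalg.norm((np.eye(3)-np.outer(d,d))@(x-o)) for o,d in (a,b)]
E
python3 - <<'E'
from h import *
print(r.get_obs(), r.tcp_to_grasp)
F={}
for c in("scene","top"):
    f=F[c]=grab_frame(c); cv2.imwrite(f"pics/{c}0.png",f["pixels"][:,:,::-1]); print(c,f["position"],np.shape(f["rotation"]))
Z={"stay_grip":.077,"stay_end_hole":.045,"vice_pin":.045}
for l in Z:
    P={}
    for c in F:
        q=pinpoint(l,c)
        for k in q[:2]: print(l,c,np.round(np.array(k["point"])*[512,384],1),round(k["confidence"],2),atz(F[c],k["point"],Z[l]).round(4))
        if q:P[c]=q[0]["point"]
    if len(P)==2: print("tri",tri(*[ray(F[c],P[c]) for c in P]))
E
```

```text
{'clock': 0.0, 'joints': array([-1.27909891,  0.47778987,  0.02233573,  1.55643289, -0.0115067 ,
        1.1092824 , -0.08311176]), 'qvel': array([-0.00145653,  0.00016992,  0.00120011, -0.00110232,  0.00280791,
        0.00025556, -0.00147452]), 'tau': array([-4.05402288e-04, -5.96438420e+01,  1.60739075e+00, -2.81201684e+01,
        1.23629623e-02,  9.10379458e-03, -1.72071748e-05]), 'tcp_pos': array([0.26251521, 0.62123441, 0.23034032]), 'orientation': array([ 0.3122258 ,  1.5481818 , -0.31502042]), 'contact_force': array([ 0.29474279,  0.27721471, -0.77597445]), 'moment': array([ 0.02140263, -0.02710406, -0.00433658]), 'grip_width': 0.08511883886917025} 0.0187
scene [0.97560699 0.0661021  0.59293806] (3,)
top [ 0.49190185 -0.0211176   0.75037326] (3,)
stay_grip scene [290.1 190.9] 0.86 [0.5221 0.019  0.077 ]
stay_grip top [193.8 225.2] 0.56 [0.5193 0.0277 0.077 ]
tri (array([0.52010895, 0.0232919 , 0.07597294]), [np.float64(0.004531644828323343), np.float64(0.0045316448283233566)])
stay_end_hole scene [235.1 186.3] 0.62 [ 0.5103 -0.0913  0.045 ]
stay_end_hole top [266.6 230. ] 0.97 [ 0.5128 -0.0962  0.045 ]
tri (array([ 0.51220142, -0.09336106,  0.04694384]), [np.float64(0.0026413766405538083), np.float64(0.0026413766405538257)])
vice_pin scene [259.8 192.9] 0.97 [ 0.5143 -0.04    0.045 ]
vice_pin top [234.1 228.4] 0.67 [ 0.5154 -0.0396  0.045 ]
tri (array([ 0.51541143, -0.03965789,  0.04636195]), [np.float64(6.643591829497642e-05), np.float64(6.64359182949552e-05)])
```

Run:
```python
import cv2
for c,b in(("scene",(130,330,200,330)),("top",(170,280,130,330))):
    i=cv2.imread(f"pics/{c}0.png")
    cv2.imwrite(f"pics/{c}0z.png",cv2.resize(i[100 if c=="scene" else 170:280 if c=="scene" else 290,180:400] if c=="scene" else i[170:290,110:320],None,fx=3.6,fy=3.6,interpolation=cv2.INTER_CUBIC)[:600,:800])
```

```text
(no output)
```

View pics/scene0.png

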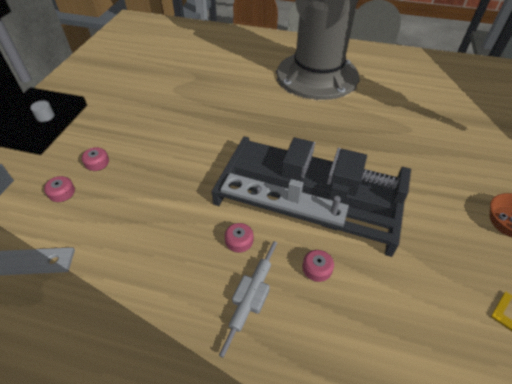

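View pics/top0.png

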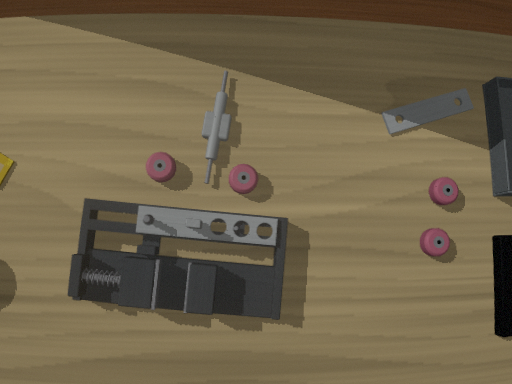

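```bash
ls pics
```

```text
scene0.png
scene0z.png
top0.png
top0z.png
```

View pics/scene0z.png

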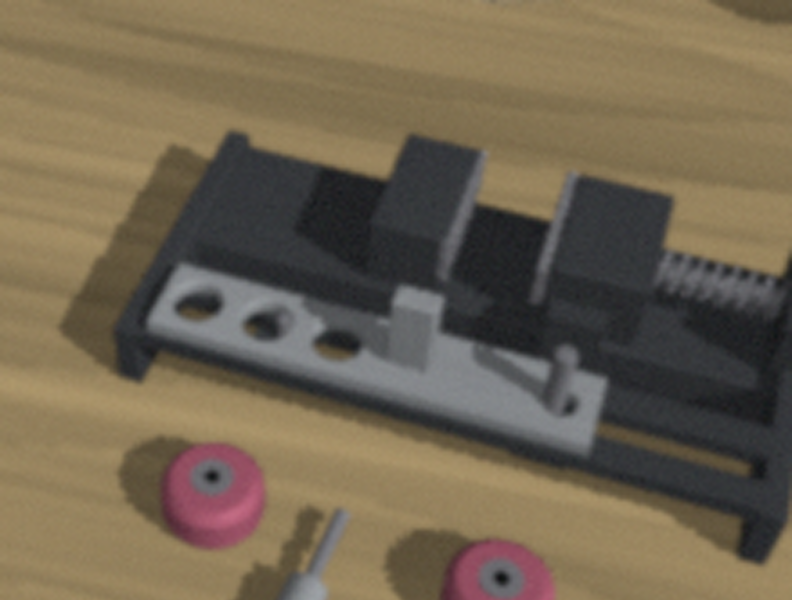

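View pics/top0z.png

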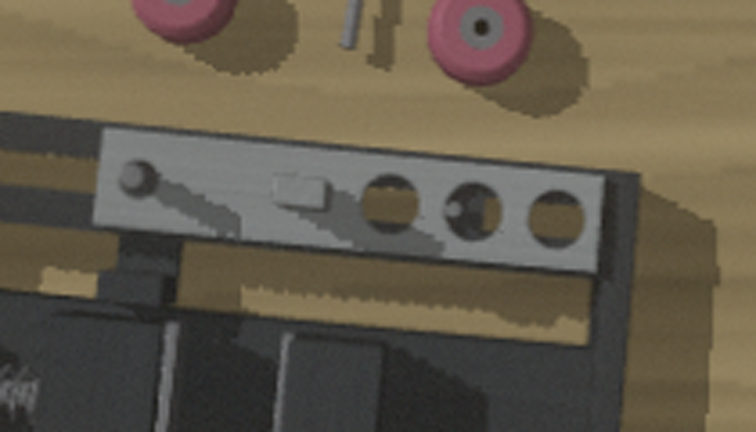

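The two views agree on the layout. The post is at the +y end of the bar (top view about (148,219)) and the fin is at (194,223). The three holes are at (218,226), (241,229) and (264,231), with the pin showing in the middle one. Next I refine the bar's axis and position.

Run:
```python
from h import *
f=grab_frame("top"); s=grab_frame("scene")
def t(x,y,z): return atz(f,((110+x/3.6)/512,(170+y/3.6)/384),z)
def sc(x,y,z): return atz(s,((180+x/3.6)/512,(100+y/3.6)/384),z)
for n,a in dict(h1=(390,203,.053),h2=(471,211,.053),h3=(555,219,.053),pin=(454,209,.059),fintop=(299,192,.101),c1=(104,127,.053),c2=(605,175,.053),c3=(598,273,.053),c4=(93,225,.053)).items(): print("top",n,t(*a).round(4))
for n,a in dict(h1=(337,343,.053),h2=(268,321,.053),h3=(199,303,.053),fintop=(418,295,.101)).items(): print("sc",n,sc(*a).round(4))
o=r.get_obs(); print(R.from_rotvec(o["orientation"]).as_matrix().round(3))
for c in("top","scene"):
  for l in("stay_grip",):
    q=pinpoint(l,c); print(c,[(atz(f if c=="top" else s,k["point"],.077).round(4),k["confidence"]) for k in q])
```

```text
top h1 [ 0.5185 -0.0125  0.053 ]
top h2 [ 0.5149 -0.051   0.053 ]
top h3 [ 0.5112 -0.0911  0.053 ]
top pin [ 0.5156 -0.0427  0.059 ]
top fintop [0.5213 0.0272 0.101 ]
top c1 [0.5536 0.1243 0.053 ]
top c2 [ 0.5322 -0.1153  0.053 ]
top c3 [ 0.4855 -0.1116  0.053 ]
top c4 [0.507  0.1281 0.053 ]
sc h1 [ 0.52   -0.0115  0.053 ]
sc h2 [ 0.5145 -0.0507  0.053 ]
sc h3 [ 0.5116 -0.0903  0.053 ]
sc fintop [0.5194 0.0275 0.101 ]
[[-0.     0.389  0.921]
 [-0.     0.921 -0.389]
 [-1.    -0.    -0.   ]]
top [(array([0.5226, 0.029 , 0.077 ]), 0.89)]
scene [(array([0.5195, 0.022 , 0.077 ]), 0.83)]
```

```bash
cat >> h.py <<'E'
def to(p,yaw=-0.0893):
    o=r.get_obs(); M=R.from_rotvec(o["orientation"]).as_matrix()
    y=np.array([np.cos(yaw),np.sin(yaw),0]); x=np.array([0,0,-1.]); T=np.stack([x,y,np.cross(x,y)],1)
    print("t",o["clock"],"F",o["contact_force"].round(1),"w",round(o["grip_width"],4),"tcp",o["tcp_pos"].round(4))
    print("shift mm",(M.T@(np.array(p)-o["tcp_pos"])*1e3).round(1),"turn",R.from_matrix(M.T@T).as_rotvec().round(4))
E
python3 -c "
from h import *
to((.5215,.0283,.15))"
```

```text
t 0.6 F [-0.2 -0.2 -0.5] w 0.0852 tcp [0.2627 0.6218 0.2313]
shift mm [  81.3 -446.   469.4] turn [ 1.2603 -0.     -0.    ]
```

>>> {"fn": "apply_moves", "kwargs": {"commands": [[50,0,-111,117,0.14,0,0],[50,0,-111,117,0.28,0,0],[50,0,-111,117,0.42,0,0],[50,20,-223,235,0.56,0,0],[50,40,-223,235,0.7,0,0],[50,60,-335,352,0.84,0,0],[50,81,-446,469,0.98,0,0],[50,81,-446,469,1.12,0,0],[50,81,-446,469,1.26,0,0],[50,81,-446,469,1.26,0,0],[50,81,-446,469,1.26,0,0],[50,81,-446,469,1.26,0,0],[50,81,-446,469,1.26,0,0],[50,81,-446,469,1.26,0,0],[50,81,-446,469,1.26,0,0],[50,81,-446,469,1.26,0,0]], "force": 60}}

```text
clock: 2.2
tcp_pos: [0.521, 0.0297, 0.1503]
orientation: [1.274, 1.167, -1.273]
contact_force: [0.4, 0.8, -0.4]
grip_width: 0.0502
```

```bash
python3 -c "
from h import *
to((.5215,.0283,.063))
for c in('scene','top'):
    f=grab_frame(c); cv2.imwrite(f'pics/{c}1.png',f['pixels'][:,:,::-1])
i=cv2.imread('pics/scene1.png'); cv2.imwrite('pics/s1z.png',cv2.resize(i[80:260,190:420],None,fx=3.3,fy=3.3))
"
```

```text
t 2.2 F [ 0.4  0.8 -0.4] w 0.0502 tcp [0.521  0.0297 0.1503]
shift mm [87.3  0.7  1.4] turn [ 0.0016 -0.0007  0.0002]
```

View pics/s1z.png

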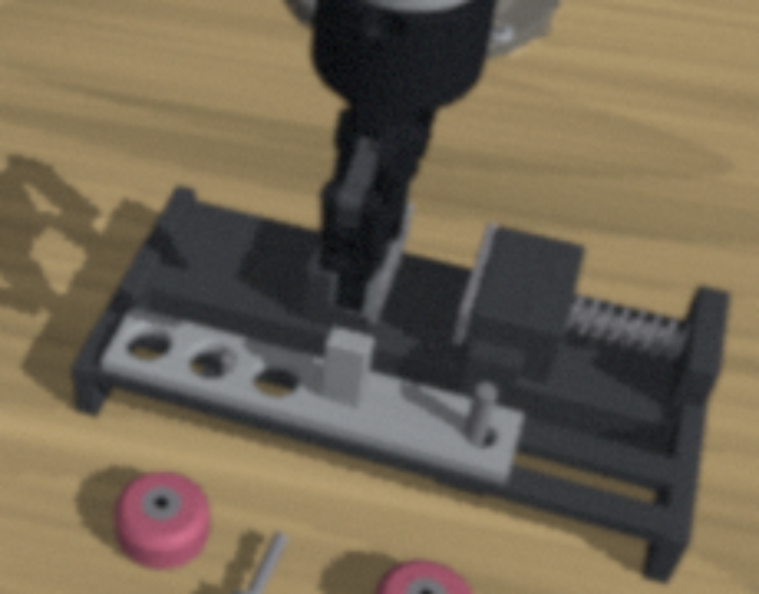

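View pics/top1.png

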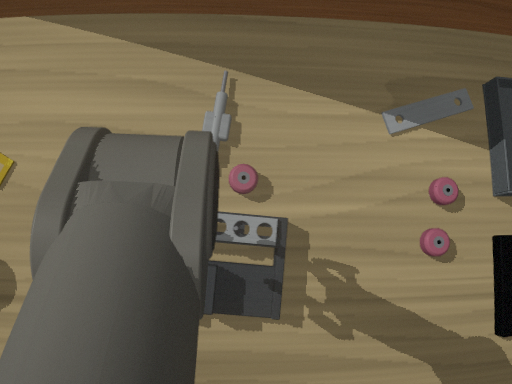

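The gripper is 87 mm above the target depth and lined up on the fin (scene view (350,320) in the zoom). Descending and gripping.

>>> {"fn": "apply_moves", "kwargs": {"commands": [[38,20,0.7,1.4,0,0,0],[38,50,0.7,1.4,0,0,0],[38,75,0.7,1.4,0,0,0],[38,86,0.7,1.4,0,0,0],[38,86,0.7,1.4,0,0,0],[10,86,0.7,1.4,0,0,0],[5,86,0.7,1.4,0,0,0],[5,86,0.7,1.4,0,0,0],[5,86,0.7,1.4,0,0,0],[5,86,0.7,1.4,0,0,0]], "force": 60}}

```text
clock: 3.3
tcp_pos: [0.5226, 0.0274, 0.0655]
orientation: [1.276, 1.165, -1.272]
contact_force: [-0.5, 0.5, 6.3]
grip_width: 0.0132
```

```bash
python3 -c "
from h import *
to((.5215,.0283,.063))
c='scene'
f=grab_frame(c); cv2.imwrite(f'pics/{c}2.png',f['pixels'][:,:,::-1])
i=cv2.imread('pics/scene2.png'); cv2.imwrite('pics/s2z.png',cv2.resize(i[80:260,190:420],None,fx=3.3,fy=3.3))
"
```

```text
t 3.3 F [-0.5  0.5  6.3] w 0.0132 tcp [0.5226 0.0274 0.0655]
shift mm [ 2.5 -1.2 -0.8] turn [ 0.0004 -0.0012 -0.0019]
```

View pics/s2z.png

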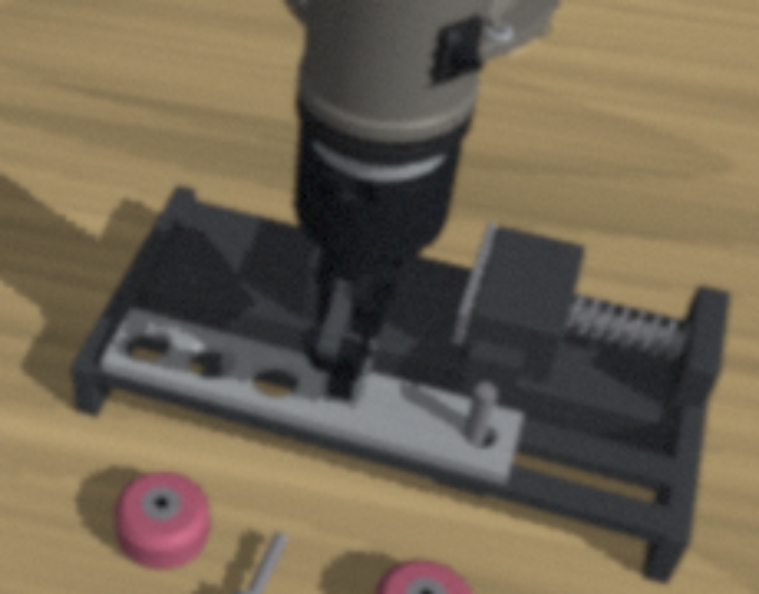

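Gripped: the opening reads 13 mm on the 14 mm fin. Lifting 24 mm.

>>> {"fn": "apply_moves", "kwargs": {"commands": [[5,-8,0,0,0,0,0],[5,-16,0,0,0,0,0],[5,-24,0,0,0,0,0],[5,-24,0,0,0,0,0],[5,-24,0,0,0,0,0]], "force": 80}}

```text
clock: 3.85
tcp_pos: [0.522, 0.0262, 0.0888]
orientation: [1.275, 1.164, -1.274]
contact_force: [0.3, -3.5, -0.3]
grip_width: 0.0131
```

```bash
cat > look.py <<'E'
from h import *
import sys
n=sys.argv[1]
F={}
for c in("scene","top"):
    f=F[c]=grab_frame(c)
    i=f["pixels"][:,:,::-1]; i=i[80:260,190:420] if c=="scene" else i[160:320,100:330]
    cv2.imwrite(f"pics/{c}{n}.png",cv2.resize(i,None,fx=3.3,fy=3.3,interpolation=cv2.INTER_CUBIC))
P={}
for c in F:
    q=pinpoint("stay_end_hole",c)
    if q: P[c]=q[0]["point"]; print(c,np.round(np.array(q[0]["point"])*[512,384],1),q[0]["confidence"],"z45",atz(F[c],q[0]["point"],.045).round(4))
if len(P)==2: print(tri(*[ray(F[c],P[c]) for c in P]))
to((.5215,.0283,.063))
E
python3 look.py 3
```

```text
scene [232.3 178.2] 0.76 z45 [ 0.4908 -0.103   0.045 ]
top [267.1 230.8] 0.8 z45 [ 0.5115 -0.0971  0.045 ]
(array([ 0.51097295, -0.09524523,  0.06793971]), [np.float64(0.0006665982082414266), np.float64(0.0006665982082414278)])
t 4.05 F [ 0.2 -3.7  0.2] w 0.0129 tcp [0.5219 0.0265 0.0882]
shift mm [25.2 -0.5 -1.7] turn [-0.0002  0.0003 -0.0003]
```

View pics/scene3.png

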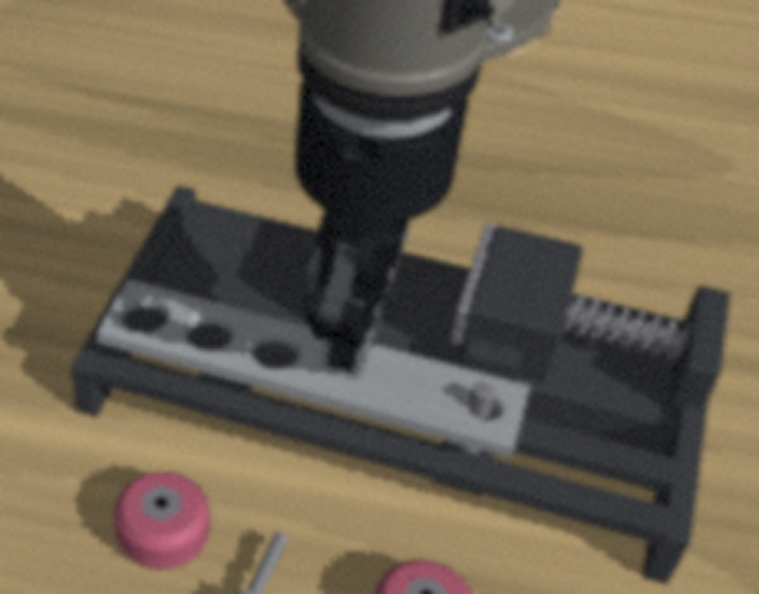

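View pics/top3.png

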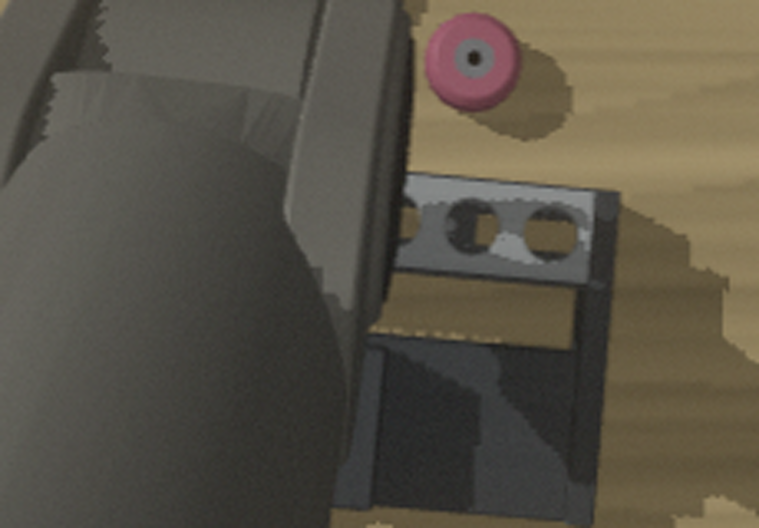

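The stay is up about 23 mm (triangulated end hole z = 0.068) and flat. It is still on the post at about (487,400), and the spring reads 3.7 N. Drawing along the bar by about 51 mm.

>>> {"fn": "apply_moves", "kwargs": {"commands": [[5,0,0,-8,0,0,0],[5,0,0,-16,0,0,0],[5,0,0,-24,0,0,0],[5,0,0,-32,0,0,0],[5,0,0,-40,0,0,0],[5,0,0,-47,0,0,0],[5,0,0,-51,0,0,0],[5,0,0,-51,0,0,0],[5,0,0,-51,0,0,0]]}}

```text
clock: 4.95
tcp_pos: [0.5261, 0.0782, 0.0882]
orientation: [1.274, 1.167, -1.274]
contact_force: [1.4, -2.2, -1.8]
grip_width: 0.013
```

```bash
python3 look.py 4
```

```text
scene [261.2 183.2] 0.69 z45 [ 0.4889 -0.0434  0.045 ]
top [236.4 228.9] 0.81 z45 [ 0.5146 -0.0436  0.045 ]
(array([ 0.51329007, -0.04039577,  0.07211608]), [np.float64(0.0023992138598932056), np.float64(0.0023992138598931587)])
t 5.15 F [ 0.6 -1.7 -2.2] w 0.0129 tcp [0.526  0.0776 0.0882]
shift mm [25.2 -0.  49.5] turn [-0.      0.      0.0005]
```

View pics/scene4.png

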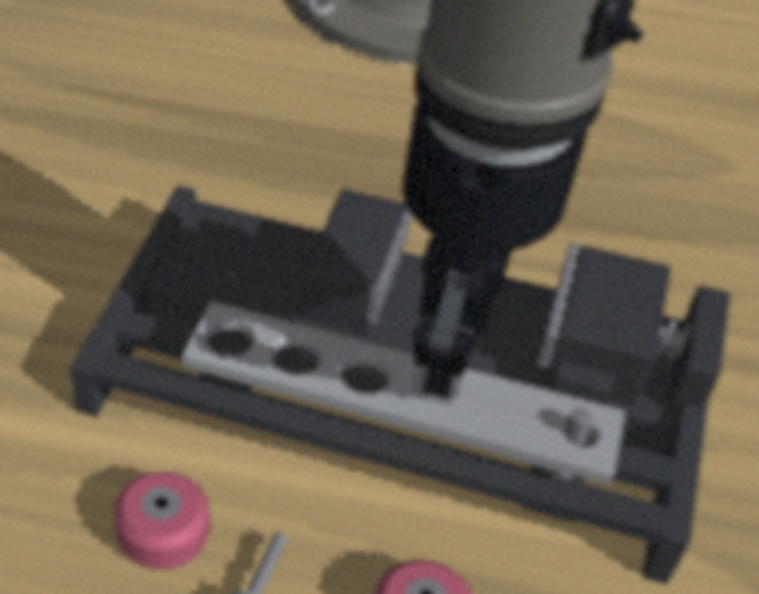

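View pics/top4.png

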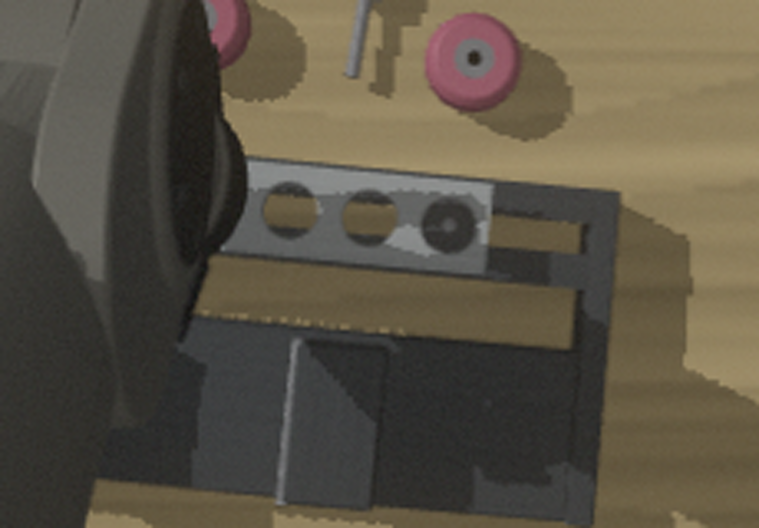

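The top view shows the pin centred in the end hole at (450,226), and the jaw is open. Lowering.

>>> {"fn": "apply_moves", "kwargs": {"commands": [[5,6,0,0,0,0,0],[5,12,0,0,0,0,0],[5,17,0,0,0,0,0],[5,21,0,0,0,0,0],[5,23,0,0,0,0,0],[5,23.5,0,0,0,0,0],[5,23.5,0,0,0,0,0]]}}

```text
clock: 5.85
tcp_pos: [0.5259, 0.0776, 0.0656]
orientation: [1.275, 1.167, -1.275]
contact_force: [-5.4, -3.0, 12.0]
grip_width: 0.013
```

```bash
python3 look.py 5
```

```text
scene [259.2 192.2] 0.87 z45 [ 0.5129 -0.0416  0.045 ]
top [236.6 227.4] 0.97 z45 [ 0.5172 -0.044   0.045 ]
(array([ 0.51674282, -0.04228379,  0.04931891]), [np.float64(0.001569797811644276), np.float64(0.001569797811644246)])
t 6.05 F [-5.4 -2.9 13. ] w 0.0131 tcp [0.5259 0.0775 0.0656]
shift mm [ 2.5  0.  49.4] turn [-0.0003 -0.0006  0.0009]
```

View pics/scene5.png

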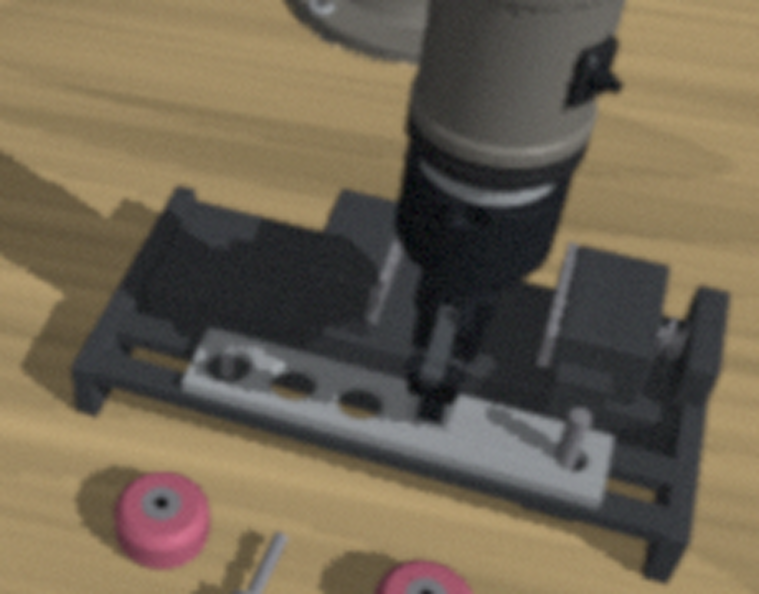

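View pics/top5.png

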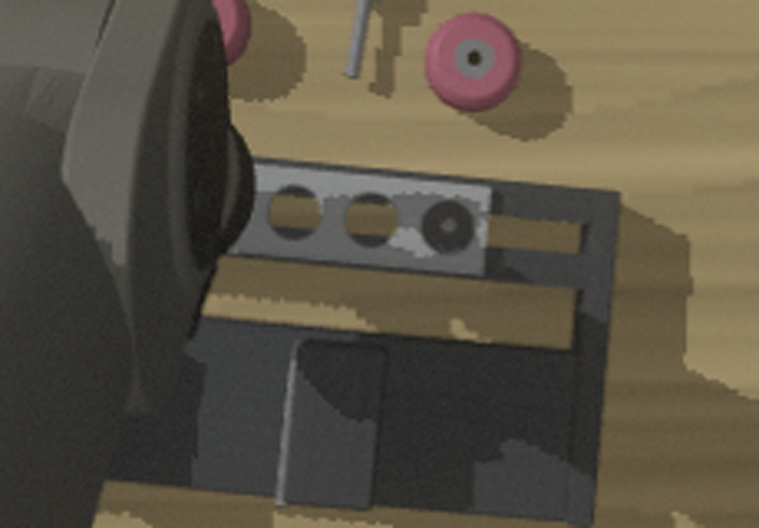

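The hole is down over the pin, with a 13 N reaction from the ledge. I'll ease off the pressure, let it slide back gently towards the pin, and then release.

>>> {"fn": "apply_moves", "kwargs": {"commands": [[5,-1.5,0,0,0,0,0],[5,-1.5,0,3,0,0,0],[5,-1.5,0,6,0,0,0],[5,-1.5,0,8,0,0,0],[5,-1.5,0,8,0,0,0],[36,-1.5,0,8,0,0,0],[36,-1.5,0,8,0,0,0],[36,-1.5,0,8,0,0,0],[36,-1.5,0,8,0,0,0],[36,-1.5,0,8,0,0,0]]}}

```text
clock: 7.05
tcp_pos: [0.5256, 0.0701, 0.0664]
orientation: [1.274, 1.166, -1.274]
contact_force: [0.6, -1.0, -0.7]
grip_width: 0.0362
```

```bash
python3 look.py 6
```

```text
scene [255.5 190.3] 0.88 z45 [ 0.51   -0.0497  0.045 ]
top [242.1 229.8] 0.64 z45 [ 0.5131 -0.0536  0.045 ]
(array([ 0.51261734, -0.05131494,  0.04772069]), [np.float64(0.0021615333026272832), np.float64(0.0021615333026272737)])
t 7.25 F [ 0.4  0.4 -0.1] w 0.0359 tcp [0.5256 0.0698 0.0663]
shift mm [ 3.3 -0.4 41.7] turn [ 0.0002 -0.0001 -0.0001]
```

View pics/scene6.png

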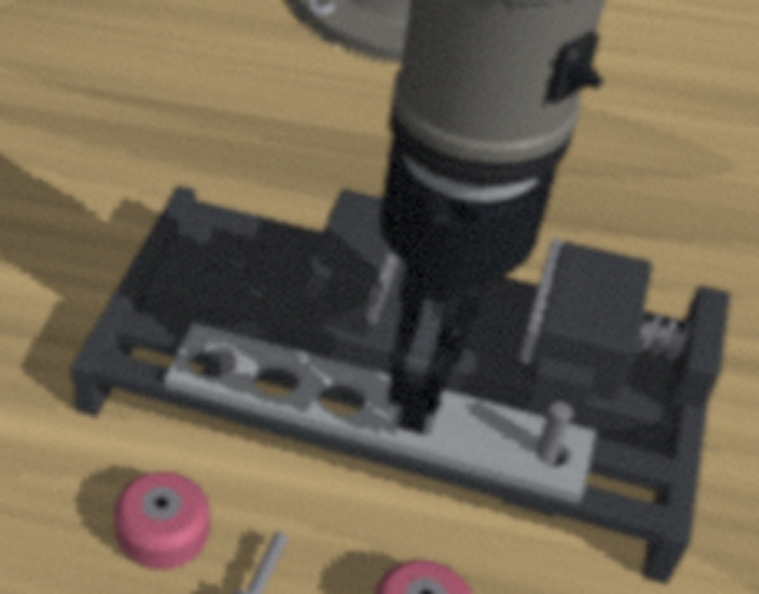

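Released: the pin bears on the hole's edge and the jaw stays open. Withdrawing straight up.

>>> {"fn": "apply_moves", "kwargs": {"commands": [[36,-15,0,0,0,0,0],[36,-40,0,0,0,0,0],[36,-80,0,0,0,0,0],[36,-120,0,0,0,0,0],[36,-120,0,50,0,0,0],[36,-120,0,100,0,0,0],[36,-120,-10,150,0,0,0],[36,-120,-10,200,0,0,0],[36,-120,-10,200,0,0,0],[36,-120,-10,200,0,0,0],[36,-120,-10,200,0,0,0]]}}

```text
clock: 8.35
tcp_pos: [0.4981, -0.1273, 0.1861]
orientation: [1.274, 1.167, -1.273]
contact_force: [-0.3, -0.0, -0.4]
grip_width: 0.036
```

```bash
python3 look.py 7
```

```text
top [239.6 225.8] 0.85 z45 [ 0.52   -0.0492  0.045 ]
t 8.55 F [-0.5 -0.4  1.1] w 0.0361 tcp [ 0.4981 -0.1271  0.1862]
shift mm [ 123.2    9.9 -156.8] turn [ 0.003  -0.0003  0.0002]
```

View pics/scene7.png

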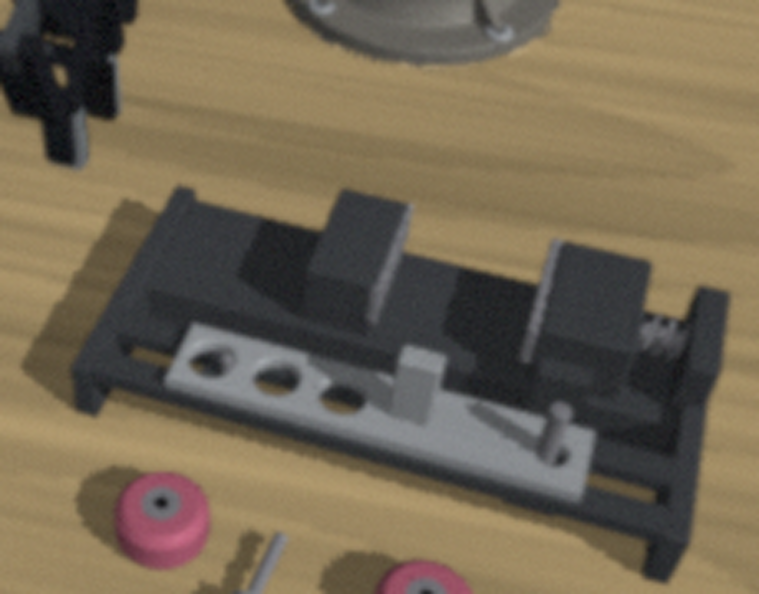

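View pics/top7.png

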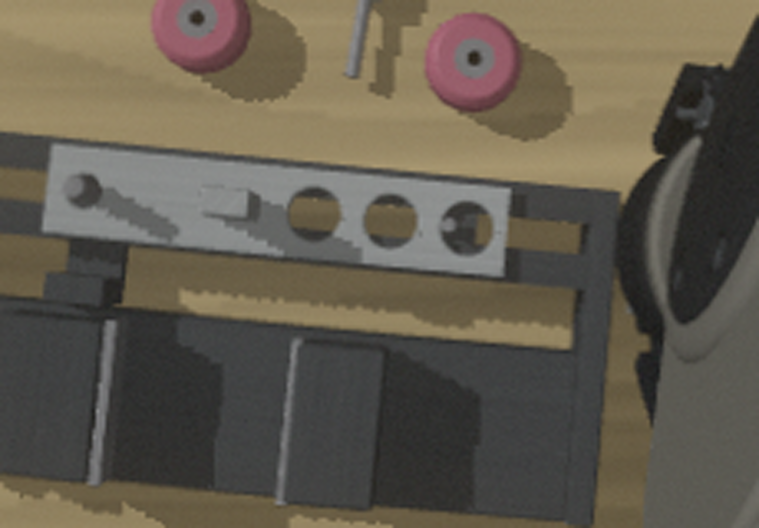

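The stay lies flat. The pin sits at the post-side edge of the end hole (top view (450,225), hole (467,228)), the post is in the eye, the jaw is open and the gripper is clear.

```bash
python3 -c "
from h import *
print(r.hand_in())"
```

```text
the job is handed in; nothing more can be done
None
```

I moved the stay from its middle hole to its end hole, and the jaw now stands open. I gripped the fin, lifted it about 23 mm, drew it about 51 mm along the bar against the spring and lowered it over the pin. I then eased it back 8 mm, let go and withdrew. The job was handed in at about 8.6 s of the 32 s allowed; no verdict is reported.

**Last checks:**
- **Stay:** in both final pictures it lies flat on the ledge, still threaded on the post. The pin bears on the post-side edge of the end hole, so the hole's centre is about 9–10 mm from the pin's.
- **Jaw:** it stands open by roughly 0.04 m. That comes from how far the stay moved; I could not read the joint directly.
- **Robot:** the gripper is well clear of the vice, with about 1 N residual on the force sensor. The highest force reading I saw was about 14 N, while setting the stay down.

**What disagreed:**
- **Scene camera:** its network missed the end hole in the final picture, so the last position rests on the top camera and on looking at both pictures.
- **End hole height:** the two-camera height read 3–4 mm above the ledge when the bar was set down and after release. It read 2 mm high before I moved anything, so I took this as measurement error.

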